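Index the bread slicer's guide to a slanted cut

ROBOT

A 7-joint arm with a two-finger parallel gripper is mounted at the origin on a cart in front of the work surface, level with it; the furniture and walls round the work are solid. World frame = base frame: x ahead of the robot, y to its left, z up, the work surface at z = 0. Lengths are in mm, angles in rad, forces in N, time in s.
With the tool pointing down it reaches from about 400 to 875 mm from the base axis. Payload 4.4 kg.
Tool frame: the origin (TCP) lies on the mounting face of the last link; the fingertips stand 173 mm ahead of it and the grasp point (between the pads) lies 155 mm ahead of it; z points along the fingers, y is the line along which they close (so a half turn about z gives the same grasp; the last joint's range is limited). The gripper opens to 85 mm and grips with 20 to 120 N. Pads are 22 mm wide; open, the fingers measure 114 mm over their backs; the gripper's body (76 mm by 85 mm) begins 54 mm behind the grasp point. The pads swing forward as they close: fully open they stand 13 mm farther back than shut.
Start: joints at [-1.283, 0.628, 0.038, 1.517, -0.027, 0.996, -0.02], TCP at [225.185, 609.76, 404.713] pointing down, gripper open.
Joint ranges: [-3.06, 3.06], [-0.37, 2.12], [-1.25, 1.32], [0.18, 2.47], [-1.1, 4.24], [0.23, 1.98], [-2.94, 2.94]. Speed limits (rad/s): [2.57, 2.57, 3.14, 3.14, 3.14, 3.14, 3.14].

INTERFACE

Orientations are given as [roll, pitch, yaw] about the fixed x, y, z axes, in that order (R = Rz(yaw) Ry(pitch) Rx(roll)).
In Python, from cell import * gives the robot as it stands. The module is installed in compiled form; this text tells all that it offers.
- The arm moves only by the tool jog_arm, never from a script. Its argument "steps" is a list of rows, each a list of 7 numbers: the opening, from -1 (shut) to 1 (fully open), so that 0 is half open, then the shift along the tool's x, y, z as a fraction of full scale, then the turn, a rotation vector about the tool's x, y, z as a fraction of full scale. A call has 1 to 10 rows; each row shifts and turns the commanded pose from where the row before left it, along the tool's axes as they then stand; what a row does not reach is not made up. Full scale, the value 1, is 500 mm for a shift and 2 rad for a turn. A row lasts 1/8 s, in which the tool goes at most 62.5 mm and 10.7 degrees, less where a joint would pass 70% of its speed; a pose out of reach is approached as far as the arm can. A call with a number of a shift or a turn outside -1 to 1 is refused whole. A call with a gripper value outside its range is refused whole. The fingers move at their own pace and stop on an object; the grip force is fixed at half the most. Time passes only in rows, so rows that do not move let the fingers close. It gives the time, the measured TCP pose, the force, the opening and the grip force at its end, in the units of the state.
- read_state(): the state, without advancing time (a new reading comes with each control period).
- get_image(name): name is "scene" or "top" or "wrist"; returns a dict with "pixels" (384x512x3 uint8, red, green, blue), "depth" (384x512 float32, mm along the optical axis (not along the pixel's ray), 0 where there is no reading), "vertical_fov" (degrees; the focal length in pixels is half the picture's height over the tangent of half this angle, whatever the lens; pixels are square), "cx", "cy" (the principal point, pixels), "R" (3x3) and "t" (3): a world point X has camera coordinates R X + t. Camera axes: x right, y down, z forward; pixel columns grow to the right and rows downward; lengths in mm; the calibration is good to about 2 mm. A picture is of the moment at which its call begins.
- finish_job(): hands the job in; it is judged then, once.
The state is a dict: "clock": time; "qpos": joint angles; "qd": joint speeds; "tau": joint torques, N m; "eef_pos": TCP position; "tool_rot": TCP orientation; "force": force on the tool from outside, world axes, zero at the start; "torque": the same for the moment, N m; "width": finger opening in mm; "gripper_force": force on a finger pad.
Only numpy, scipy, OpenCV 4.12 (cv2) and the standard library are available. Lean on these libraries where they do the work, as an engineer would, in place of code of your own. Each camera call takes 0.05 s, during which the arm holds its last target. There are 200 camera calls.

TASK

The swing guide of the bread slicer stands square; set it one hole further to the left (its near end moves to your left), for slanted slices. Hook the fingertips through the pull ring of the spring index pin and lift the pin out of its hole while the guide still stands square, swing the guide over, and let the pin drop fully home into that next hole. Lift and steer the ring gently from inside: do not pinch it or force the guide, and leave the baguette and everything else standing where it is.

Things in the scene. Friction and masses are not known exactly. Their poses are not given: they have to be found in the camera images.
- bread_slicer: the whole slicer, fixed to the worktop: beech base 280 x 280 mm, its top 30 mm above the worktop; a lever blade is parked down across the far edge (top 95 mm up, black handle sticking out to the right). Origin at the centre of its underside; x points to the far edge, y to the left, z up; its yaw varies from -0.15 to 0.32 rad
- guide_pivot (a point): point on the axis of the guide's vertical hinge, 85 mm behind the base's centre, 38 mm above the worktop
- guide (a joint): angle of the swing guide, rad: 0 = square (pointing from the pivot straight at the near edge), grows as its near end swings to the left, 0.262 = next hole to the left; limits -0.6 and 0.6. With the pin out it turns with light friction (about 0.5 N at the ring) and stays where it is left
- guide_nose (a point): near end of the swing guide on its top face, 48 mm above the worktop. The guide is a flat steel bar 28 mm wide, 214 mm long from the pivot to this round nose; a wooden fence (12 mm thick, top 92 mm above the worktop) stands on it from 8 to 132 mm from the pivot
- index_pin (a joint): lift of the spring index pin in m: 0 = fully home, limit 0.018. Round-tipped 8 mm pin, 9 mm deep in the index plate, clear from a lift of 0.009 on. It slides vertically in the guide, 185 mm from the pivot; pulled down with about 4 N at home, 5 N at 0.012. Let go between two holes it rides on the plate and drops in when swung to within about 2 mm of a hole
- ring (a point): centre of the pull ring on the pin (48 mm inside, wire 5.6 mm); 166 mm from the pivot, about 95 mm above the worktop with the pin home. Fixed on the pin, it stands across the guide and leans 45 degrees towards the pivot: fingers tilted 25 to 50 degrees from straight down, tips pointing towards the pivot, pass through it. Behind it the space over the bar is free up to the fence
- hole_square (a point): mouth of the middle hole, where the pin starts. The index plate, an aluminium sector under the guide, has five round 10 mm holes 15 degrees apart, 185 mm from the pivot; its top is 38 mm above the worktop
- hole_left (a point): mouth of the next hole to the left, where the pin shall end, at the top of the index plate
- baguette: half baguette, about 130 x 60 x 49 mm, lying loose on the slicer's base to the right of the guide; origin under its middle, x along it
- jar_1: small preserve jar with red lid, 62 mm wide, 86 mm high, on the worktop left of the slicer; origin at the centre of its underside
- canister_2: orange canister with a wooden lid, 87 mm wide, 100 mm high, left of the slicer; origin at the centre of its underside
- mug_2: white mug, 95 mm high, front left; origin at its underside
- glass_2: drinking glass, 81 mm wide, 101 mm high, on the left; origin at its underside
- lemon_1: lemon, 71 mm long, front right; origin at its underside
- tomato_1: tomato, 65 mm, on the chopping board on the right; origin at its underside
- garlic_1: garlic bulb, 56 mm, on the chopping board on the right; origin at its underside

How it is judged (in metres and radians):
On the way:
1. the pin is lifted clear of the middle hole (at least 7 mm of its 9) while the guide still stands square, within 0.06 rad (value of joint index_pin above 0.007 m and value of joint guide between -0.06 and 0.06 rad), for 0.1 s.
At the end, for the whole second after the job is handed in: The pin is home (lift under 2 mm) in the next hole to the left: guide at 0.262 rad, within 0.022, and at rest (value of joint guide between 0.24 and 0.284 rad and value of joint index_pin below 0.002 m and velocity of joint guide between -0.02 and 0.02 rad/s); the robot touches nothing.
It fails at once if the slicer, its guide or its ring was pinched, yanked or pushed with more than 25 N (contact force between any of the fingers, the arm and bread_slicer above 25 N).
It fails at once if a thing standing about was moved more than 15 mm (distance of any of baguette, jar_1, canister_2, mug_2, glass_2, lemon_1, tomato_1, garlic_1 from where it was at the start of the episode above 0.015 m).
It also fails if it takes over 42 s, if anything falls off the work surface, if the arm or the gripper's body presses on something with over 40 N, if the wrist force passes 120 N, or if a joint passes its speed limit or range.

## Working session

There is one attempt and no reset: what is moved stays moved. The work goes in short steps, Python scripts to look and compute and a tool call to move; the robot and the scene stay as the last step left them, time stands still between calls to the robot, and variables do not carry over. Pictures are saved under pics/ and viewed, at most 10 in all, crops included, and the job is handed in when it is done.

Besides the shell and the picture viewer there is one more tool, called after "Call:" by a JSON object that holds its "api" and its "payload", one argument or row to a line. jog_arm: Moves the arm, as the interface text tells. Shift numbers are shares of 500 mm and turn numbers shares of 2 rad, none past 1 either way. Its arguments: {"type":"object","properties":{"steps":{"type":"array"}},"required":["steps"]}

```bash
mkdir -p pics
cat > h.py <<'E'
import numpy as np, cv2
from cell import *
def ray(im,u,v):
    f=im["pixels"].shape[0]/2/np.tan(np.radians(im["vertical_fov"])/2)
    d=np.array([(u-im["cx"])/f,(v-im["cy"])/f,1.])
    R=np.array(im["R"]);t=np.array(im["t"])
    return -R.T@t, R.T@d
def on_plane(im,u,v,z):
    c,d=ray(im,u,v); return c+d*(z-c[2])/d[2]
def cloud(im):
    f=im["pixels"].shape[0]/2/np.tan(np.radians(im["vertical_fov"])/2)
    v,u=np.mgrid[:384,:512]; D=im["depth"].astype(float)
    P=np.stack([(u-im["cx"])/f*D,(v-im["cy"])/f*D,D],-1)
    return (P-np.array(im["t"]))@np.array(im["R"])
def proj(im,X):
    f=im["pixels"].shape[0]/2/np.tan(np.radians(im["vertical_fov"])/2)
    p=np.array(im["R"])@np.array(X)+np.array(im["t"]); return im["cx"]+f*p[0]/p[2], im["cy"]+f*p[1]/p[2]
def save(im,n,crop=None,s=1):
    a=im["pixels"][...,::-1]
    if crop: a=a[crop[1]:crop[3],crop[0]:crop[2]]
    cv2.imwrite("pics/"+n,cv2.resize(a,None,fx=s,fy=s,interpolation=cv2.INTER_CUBIC))
E
python3 - <<'E'
from h import *
import pickle
s=read_state();print(s)
ims={n:get_image(n) for n in("scene","top")}
pickle.dump(ims,open("i0.pkl","wb"))
for n,i in ims.items(): save(i,n+"0.png",s=1.5); print(n,i["vertical_fov"],-np.array(i["R"]).T@np.array(i["t"]))
E
```

```text
{'clock': 0.0, 'qpos': array([-1.28279984,  0.62936726,  0.03841526,  1.51836304, -0.02699827,
        0.99627793, -0.02001619]), 'qd': array([-0.00141525,  0.00102874,  0.00021899,  0.00077125, -0.00023442,
        0.0001177 , -0.00031344]), 'tau': array([ 1.33735241e-03, -5.63398790e+01,  1.22744501e+00, -1.93454701e+01,
        1.12884268e-02,  1.00147512e-02, -2.12656670e-05]), 'eef_pos': array([225.05661226, 609.48672723, 403.77617193]), 'tool_rot': array([-3.13969429e+00,  1.17625498e-05,  2.78780264e+00]), 'force': array([-0.21050472, -0.19429228,  0.15767491]), 'torque': array([ 0.01842428,  0.00207947, -0.015099  ]), 'gripper_force': 0.0, 'width': 84.8286914943513}
scene 54.02487962408438 [-212.30603508 -751.17408915  553.29628363]
top 52.00766309635211 [ 454.09954648    4.49171323 1484.66599944]
```

View pics/top0.png

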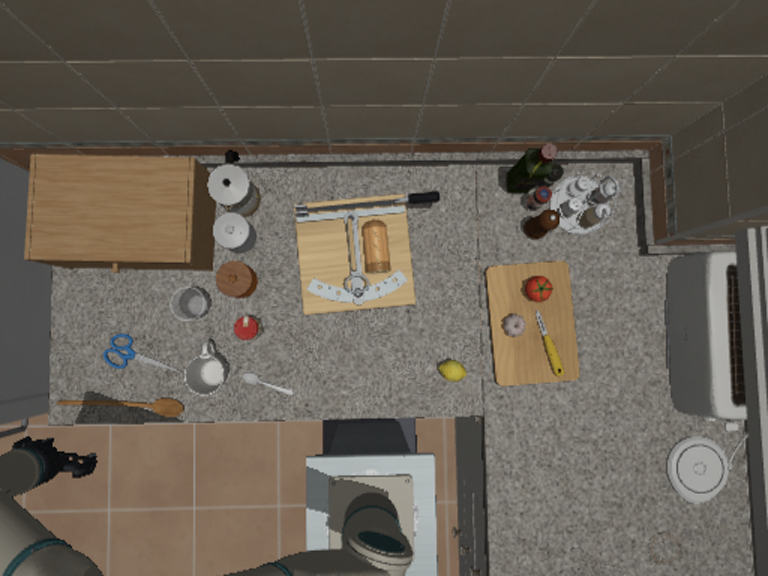

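View pics/scene0.png

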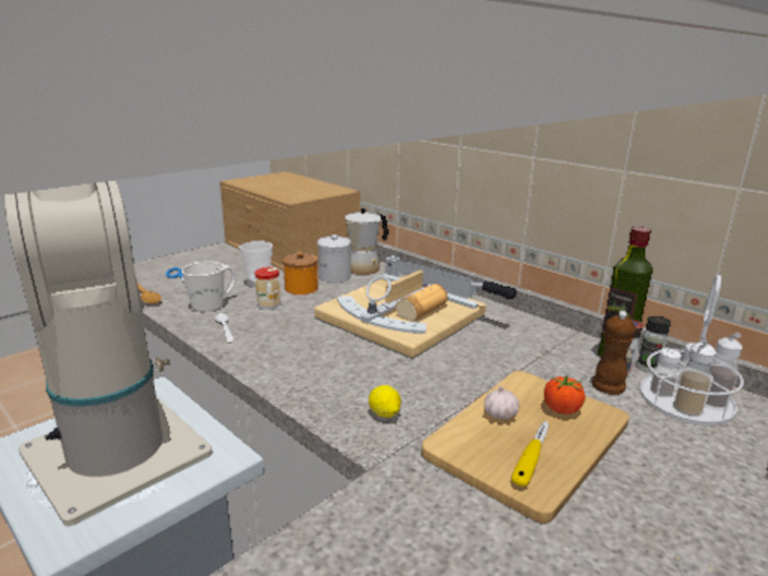

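Top view: slicer centred near (355,253) in the 1.5x picture, ring near (356,287), pivot end of the guide near (352,215), baguette to the right. The scene view shows the ring leaning towards the fence. I'll measure the base and index plate.

Run:
```python
from h import *
import pickle
ims=pickle.load(open("i0.pkl","rb")); im=ims["top"]
save(im,"topcrop.png",(190,120,300,215),6)
P=cloud(im); hsv=cv2.cvtColor(im["pixels"],cv2.COLOR_RGB2HSV)
z=P[...,2]
roi=np.zeros(z.shape,bool); roi[120:215,190:285]=1
print("counter z",np.median(P[210:240,200:280,2]))
m=roi&(abs(z-30)<8)&(hsv[...,1]>70)
print("base z",np.median(z[m]),m.sum())
m=roi&(z>20)&(z<60)
m=cv2.morphologyEx(m.astype(np.uint8),cv2.MORPH_OPEN,np.ones((3,3)))
# edges: subpixel by row/col extents
for nm,rows in(("LR",range(155,195,4)),):
    L=[];R=[]
    for r in rows:
        c=np.flatnonzero(m[r]); L.append(on_plane(im,c[0]-.5,r,30)); R.append(on_plane(im,c[-1]+.5,r,30))
    for n,A in(("L",L),("R",R)):
        A=np.array(A); p=np.polyfit(A[:,0],A[:,1],1); print(n,p, A.mean(0))
B=[on_plane(im,c,np.flatnonzero(m[:,c])[-1]+.5,30) for c in range(206,272,4)]
B=np.array(B); p=np.polyfit(B[:,1],B[:,0],1); print("near",p,B.mean(0), abs(B[:,0]-np.polyval(p,B[:,1])).max())
# high points: ring/fence
f=roi&(z>70)&(z<110); 
for v,u in np.argwhere(f)[::12]: print(u,v,P[v,u].round(),end=";")
```

```text
counter z -0.1608390845668921
base z 29.837836428883364 3152
L [8.73322477e-02 1.16492822e+02] [635.9677828  172.03331813  30.        ]
R [ 8.47835582e-02 -1.61677678e+02] [ 631.64183782 -108.12483529   30.        ]
near [-8.15452697e-02  5.11484515e+02] [509.29058236  26.90447706  30.        ] 2.0166485638474683
284 128 [ 787. -144.   92.];284 129 [ 782. -143.   98.];283 130 [ 779. -140.   94.];280 131 [ 775. -129.   93.];271 132 [774. -97.  87.];283 132 [ 773. -140.   88.];267 133 [771. -83.  83.];279 133 [ 767. -125.   98.];253 134 [766. -32.  91.];265 134 [768. -75.  82.];277 134 [ 765. -118.   92.];241 135 [765.  11.  83.];253 135 [766. -32.  77.];277 135 [ 762. -118.   91.];228 136 [761.  58.  88.];240 136 [762.  15.  81.];203 137 [759. 148.  87.];226 137 [758.  66.  83.];199 138 [758. 164.  76.];215 138 [755. 105.  84.];202 139 [752. 152.  83.];198 140 [751. 167.  75.];204 141 [745. 145.  82.];200 144 [735. 160.  76.];233 148 [716.  41.  94.];244 149 [716.   1.  73.];245 150 [712.  -2.  70.];245 151 [708.  -2.  71.];245 152 [704.  -2.  74.];245 153 [700.  -2.  78.];245 154 [69
[... 164 characters left out ...]
234 160 [673.  38.  94.];233 161 [669.  41.  92.];254 161 [671. -34.  73.];251 162 [667. -23.  80.];249 163 [662. -16.  85.];246 164 [660.  -5.  75.];234 165 [655.  38.  94.];256 165 [657. -41.  72.];254 166 [653. -34.  75.];254 167 [649. -34.  76.];253 168 [645. -30.  78.];250 169 [642. -19.  74.];247 170 [638.  -8.  80.];236 171 [633.  31.  92.];247 172 [632.  -8.  71.];236 173 [626.  31.  92.];234 174 [623.  39.  91.];235 175 [619.  35.  93.];257 175 [620. -44.  74.];255 176 [617. -37.  72.];255 177 [613. -37.  71.];252 178 [609. -26.  79.];253 179 [606. -29.  75.];253 180 [602. -29.  72.];230 187 [575.  53. 108.];231 191 [562.  50.  95.];243 193 [555.   8.  84.];236 195 [548.  33.  82.];
```

View pics/topcrop.png

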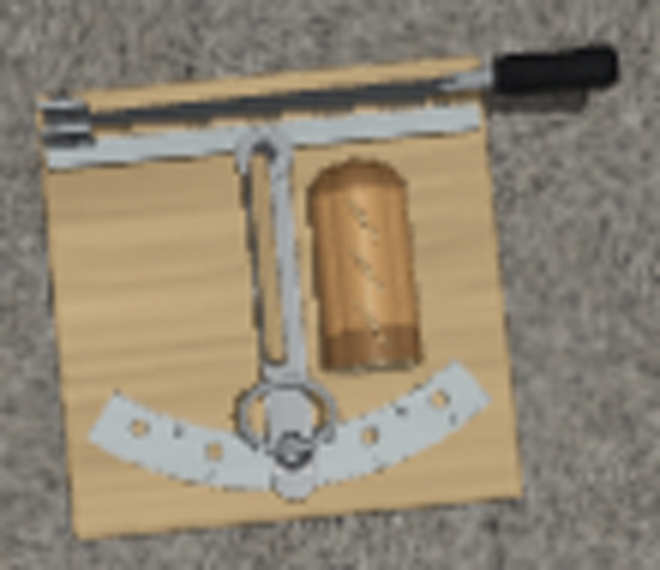

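The crop shows holes at about (140,428), (213,451), (370,435) and (440,399), and the pivot end at (265,150). I'll check the pivot and yaw against those holes and work out the approach.

```bash
cat >> h.py <<'E'
from scipy.spatial.transform import Rotation as Ro
from scipy.optimize import least_squares
def plan(p1,R1,n,s=None,rnd=3):
    "rows from the measured pose to (p1,R1): straight line, even turn"
    s=s or read_state(); p0=np.array(s["eef_pos"]); R0=Ro.from_euler("xyz",s["tool_rot"])
    w=(R0.inv()*R1).as_rotvec()/n; rows=[]
    p=p0.copy(); R=R0
    for i in range(n):
        d=R.inv().apply((p0+(p1-p0)*(i+1)/n)-p); rows.append(np.r_[d/500,w/2].round(rnd))
        p=p+R.apply(rows[-1][:3]*500); R=R*Ro.from_rotvec(rows[-1][3:]*2)
    print("max mm/row",np.linalg.norm(p1-p0)/n,"turn deg/row",np.degrees(np.linalg.norm(w)))
    print([[-1]+r.tolist() for r in rows])
E
python3 - <<'E'
from h import *
import pickle
im=pickle.load(open("i0.pkl","rb"))["top"]
H=np.array([on_plane(im,190+(u+.5)/6-.5,120+(v+.5)/6-.5,38) for u,v in((140,428),(213,451),(370,435),(440,399))])
print(H.round(1))
A=np.radians([30,15,-15,-30])
def res(q):
    a=A-q[2]  # guide angle a: direction from pivot = -x rotated by -a
    return np.r_[(q[0]-185*np.cos(a)-H[:,0]),(q[1]+185*np.sin(a)-H[:,1])]
r=least_squares(res,[734,40,.084]);print(r.x,r.fun.round(1))
print("pivot px",on_plane(im,190+265/6,120+150/6,48))
E
```

```text
[[567.7 118.3  38. ]
 [552.8  73.7  38. ]
 [561.1 -22.7  38. ]
 [582.6 -66.2  38. ]]
[7.34927905e+02 3.94506996e+01 8.08290504e-02] [ 0.1  0.2 -0.4  0.1  0.4 -1.   0.   0.5]
pivot px [735.65984863  37.46463852  48.        ]
```

```bash
cat >> h.py <<'E'
PIV=np.array([735.,39.5]); PSI=.081
def tool(g,tilt,tipback,dz=0,r=166,dy=0,zr=95,L=173):
    "pose with the tip axis through the ring centre at guide angle g, tip tipback mm short of it"
    y=PSI-g; c=np.array([PIV[0]-r*np.cos(y),PIV[1]-r*np.sin(y),zr+dz])+dy*np.array([-np.sin(y),np.cos(y),0])
    t=np.radians(tilt)
    z=np.array([np.sin(t)*np.cos(y),np.sin(t)*np.sin(y),-np.cos(t)]); Y=np.array([-np.sin(y),np.cos(y),0])
    return c-(L+tipback)*z, Ro.from_matrix(np.c_[np.cross(Y,z),Y,z])
E
python3 - <<'E'
from h import *
p,R=tool(0,40,50); print(p); plan(p,R,12)
E
```

```text
[426.67260356  14.47071789 265.82791082]
max mm/row 53.59901937755396 turn deg/row 3.9055578841982403
[[-1, -0.066, -0.081, 0.023, -0.006, -0.029, -0.017], [-1, -0.061, -0.084, 0.026, -0.006, -0.029, -0.017], [-1, -0.058, -0.086, 0.028, -0.006, -0.029, -0.017], [-1, -0.052, -0.089, 0.031, -0.006, -0.029, -0.017], [-1, -0.048, -0.09, 0.032, -0.006, -0.029, -0.017], [-1, -0.042, -0.092, 0.034, -0.006, -0.029, -0.017], [-1, -0.038, -0.095, 0.035, -0.006, -0.029, -0.017], [-1, -0.032, -0.095, 0.036, -0.006, -0.029, -0.017], [-1, -0.027, -0.098, 0.036, -0.006, -0.029, -0.017], [-1, -0.021, -0.098, 0.037, -0.006, -0.029, -0.017], [-1, -0.016, -0.1, 0.036, -0.006, -0.029, -0.017], [-1, -0.01, -0.1, 0.036, -0.006, -0.029, -0.017]]
```

Call:
{"api": "jog_arm", "payload": {
  "steps": [
    [-1, -0.066, -0.081, 0.023, -0.006, -0.029, -0.017],
    [-1, -0.061, -0.084, 0.026, -0.006, -0.029, -0.017],
    [-1, -0.058, -0.086, 0.028, -0.006, -0.029, -0.017],
    [-1, -0.052, -0.089, 0.031, -0.006, -0.029, -0.017],
    [-1, -0.048, -0.09, 0.032, -0.006, -0.029, -0.017],
    [-1, -0.042, -0.092, 0.034, -0.006, -0.029, -0.017],
    [-1, -0.038, -0.095, 0.035, -0.006, -0.029, -0.017],
    [-1, -0.032, -0.095, 0.036, -0.006, -0.029, -0.017]
  ]
}}

```text
clock: 1.1
eef_pos: [342.8, 269.3, 325.9]
tool_rot: [3.129, 0.417, 3.01]
force: [0.9, -1.0, 0.5]
width: -0.2
gripper_force: 0.0
```

Run:
```python
from h import *
s=read_state();print(s["clock"],s["qpos"].round(2),s["eef_pos"],s["tool_rot"],s["width"])
p,R=tool(0,40,50); plan(p,R,7)
```

```text
1.1 [-1.06  0.46  0.27  2.31  1.03  0.25 -0.38] [342.84545083 269.31296366 325.89994568] [3.12883127 0.41659082 3.01027397] -0.16360985344604131
max mm/row 39.27407909173438 turn deg/row 2.851094483723032
[[-1, -0.023, -0.069, 0.028, -0.007, -0.02, -0.013], [-1, -0.021, -0.071, 0.028, -0.007, -0.02, -0.013], [-1, -0.018, -0.071, 0.028, -0.007, -0.02, -0.013], [-1, -0.014, -0.072, 0.028, -0.007, -0.02, -0.013], [-1, -0.012, -0.073, 0.027, -0.007, -0.02, -0.013], [-1, -0.008, -0.073, 0.027, -0.007, -0.02, -0.013], [-1, -0.006, -0.074, 0.025, -0.007, -0.02, -0.013]]
```

Run:
```python
from h import *
p,R=tool(0,35,40);print(p,R.as_euler("xyz")); plan(p,R,8)
```

```text
[447.77304983  16.18360175 269.47938543] [ 3.14159265  0.61086524 -3.06059265]
max mm/row 34.970423777828266 turn deg/row 2.0279193436853253
[[-1, -0.026, -0.06, 0.026, -0.006, -0.012, -0.012], [-1, -0.023, -0.06, 0.026, -0.006, -0.012, -0.012], [-1, -0.022, -0.062, 0.026, -0.006, -0.012, -0.012], [-1, -0.019, -0.062, 0.025, -0.006, -0.012, -0.012], [-1, -0.017, -0.063, 0.025, -0.006, -0.012, -0.012], [-1, -0.016, -0.063, 0.025, -0.006, -0.012, -0.012], [-1, -0.013, -0.065, 0.024, -0.006, -0.012, -0.012], [-1, -0.011, -0.064, 0.024, -0.006, -0.012, -0.012]]
```

Call:
{"api": "jog_arm", "payload": {
  "steps": [
    [-1, -0.026, -0.06, 0.026, -0.006, -0.012, -0.012],
    [-1, -0.023, -0.06, 0.026, -0.006, -0.012, -0.012],
    [-1, -0.022, -0.062, 0.026, -0.006, -0.012, -0.012],
    [-1, -0.019, -0.062, 0.025, -0.006, -0.012, -0.012],
    [-1, -0.017, -0.063, 0.025, -0.006, -0.012, -0.012],
    [-1, -0.016, -0.063, 0.025, -0.006, -0.012, -0.012],
    [-1, -0.013, -0.065, 0.024, -0.006, -0.012, -0.012],
    [-1, -0.011, -0.064, 0.024, -0.006, -0.012, -0.012],
    [-1, 0, 0, 0, 0, 0, 0]
  ]
}}

```text
clock: 2.22
eef_pos: [434.2, 45.4, 278.1]
tool_rot: [-3.134, 0.583, -3.092]
force: [-1.0, -0.1, -0.6]
width: -0.0
gripper_force: 0.0
```

Run:
```python
from h import *
import pickle
s=read_state();print(s["clock"],s["qpos"].round(2),s["eef_pos"],s["tool_rot"],s["force"])
p,R=tool(0,35,40); plan(p,R,2)
w=get_image("wrist"); t=get_image("top"); sc=get_image("scene"); pickle.dump((w,t,sc),open("i1.pkl","wb"))
a=np.vstack([np.hstack([cv2.resize(w["pixels"],(400,300)),cv2.resize(t["pixels"][120:215,175:302],(400,300))]),np.hstack([cv2.resize(sc["pixels"][150:270,180:340],(400,300)),cv2.resize(sc["pixels"],(400,300))])])
cv2.imwrite("pics/c1.png",a[...,::-1])
```

```text
2.225 [ 0.13  0.61 -0.48  2.47  2.47  0.59 -1.02] [434.21690853  45.37534445 278.0837091 ] [-3.13387174  0.58322929 -3.09166276] [-1.00602918 -0.07435074 -0.60190051]
max mm/row 16.658040059009927 turn deg/row 1.2997378253917935
[[-1, -0.005, -0.03, 0.014, -0.006, -0.007, -0.006], [-1, -0.005, -0.03, 0.014, -0.006, -0.007, -0.006]]
```

View pics/c1.png

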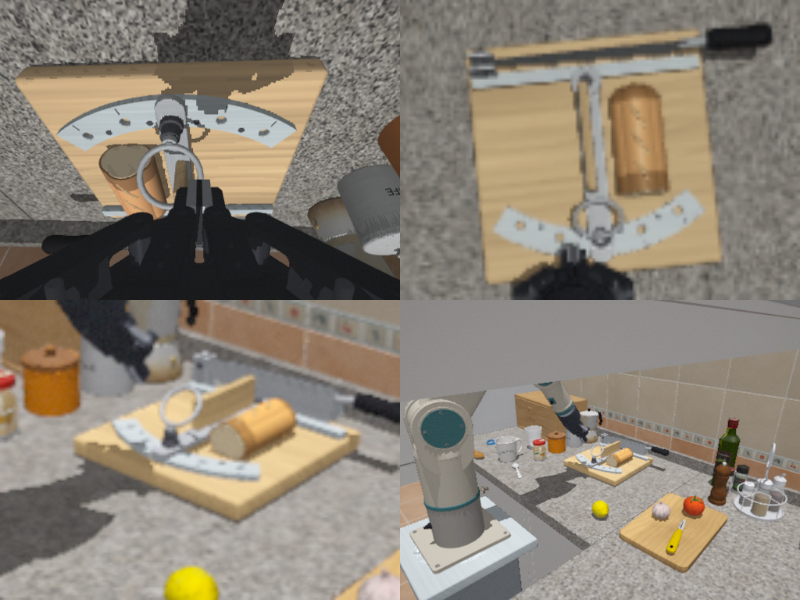

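Wrist view: the ring is centred at about (170,175), and the shut fingertips at (200,185) are still about 30 mm left of it, because the arm lagged behind the command. I'll correct that to a hover 30 mm short of the ring.

Run:
```python
from h import *
p,R=tool(0,35,30);print(p,R.as_euler("xyz")); plan(p,R,3)
```

```text
[453.4900083   16.6476908  261.28786499] [ 3.14159265  0.61086524 -3.06059265]
max mm/row 14.135247874439074 turn deg/row 0.7129025436057072
[[-1, -0.003, -0.023, 0.017, -0.003, -0.004, -0.003], [-1, -0.003, -0.022, 0.016, -0.003, -0.004, -0.003], [-1, -0.003, -0.023, 0.016, -0.003, -0.004, -0.003]]
```

Call:
{"api": "jog_arm", "payload": {
  "steps": [
    [-1, -0.003, -0.023, 0.017, -0.003, -0.004, -0.003],
    [-1, -0.003, -0.022, 0.016, -0.003, -0.004, -0.003],
    [-1, -0.003, -0.023, 0.016, -0.003, -0.004, -0.003],
    [-1, 0, 0, 0, 0, 0, 0],
    [-1, 0, 0, 0, 0, 0, 0]
  ]
}}

```text
clock: 3.0
eef_pos: [453.2, 17.6, 261.8]
tool_rot: [-3.14, 0.609, -3.059]
force: [-0.4, -0.8, 1.0]
width: -0.1
gripper_force: 0.0
```

Run:
```python
from h import *
import pickle
s=read_state();print(s["clock"],s["qpos"].round(2),s["eef_pos"],s["tool_rot"],s["force"])
p,R=tool(0,35,30); plan(p,R,1)
w=get_image("wrist"); sc=get_image("scene"); pickle.dump((w,sc,s),open("i2.pkl","wb"))
a=np.hstack([w["pixels"],cv2.resize(sc["pixels"][165:245,215:295],(288,384)[:1]*2)[:,:] if 0 else cv2.resize(sc["pixels"][165:261,215:287],(288,384))])
# mark expected ring centre, top and bottom
c=np.array([735-166*np.cos(PSI),39.5-166*np.sin(PSI),95])
print([np.round(proj(w,c+np.array(v)*26.8),1) for v in((0,0,0),(.7,.06,.7),(-.7,-.06,-.7),(-.08,1,0),(.08,-1,0))])
print("tip px",proj(w,s["eef_pos"]+Ro.from_euler("xyz",s["tool_rot"]).apply([0,0,173])))
cv2.imwrite("pics/c2.png",a[...,::-1])
```

```text
3.0 [ 0.24  0.67 -0.5   2.44  2.61  0.62 -1.02] [453.15951271  17.64330024 261.7729988 ] [-3.13989094  0.60917175 -3.05858535] [-0.39895911 -0.75848957  0.96124343]
max mm/row 1.155776926045118 turn deg/row 0.1389260500470569
[[-1, 0.0, -0.002, 0.001, -0.0, -0.001, 0.001]]
[array([254.1, 225.3]), array([254.2, 268. ]), array([254.1, 181.3]), array([298.7, 225.4]), array([209.5, 225.1])]
tip px (np.float64(255.79105045610078), np.float64(247.4734818692139))
```

View pics/c2.png

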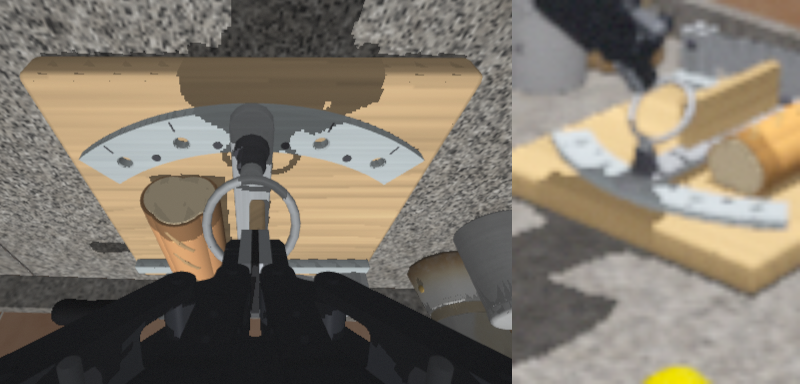

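The picture matches the prediction: ring spans columns 204–300 with its top at 177, and the fingertips at (255,235) are aligned with it to about 1 mm. Next I insert along the tool axis.

Run:
```python
from h import *
p,R=tool(0,35,-18,dy=-1);print(p); plan(p,R,5)
```

```text
[481.01232043  17.87859691 221.96856686]
max mm/row 9.721015991951159 turn deg/row 0.02447248098547049
[[-1, 0.0, -0.001, 0.019, -0.0, -0.0, 0.0], [-1, 0.0, -0.0, 0.02, -0.0, -0.0, 0.0], [-1, 0.0, -0.001, 0.019, -0.0, -0.0, 0.0], [-1, 0.0, -0.001, 0.02, -0.0, -0.0, 0.0], [-1, 0.0, -0.0, 0.019, -0.0, -0.0, 0.0]]
```

Call:
{"api": "jog_arm", "payload": {
  "steps": [
    [-1, 0, -0.001, 0.019, 0, 0, 0],
    [-1, 0, 0, 0.02, 0, 0, 0],
    [-1, 0, -0.001, 0.019, 0, 0, 0],
    [-1, 0, -0.001, 0.02, 0, 0, 0],
    [-1, 0, 0, 0.019, 0, 0, 0],
    [-1, 0, 0, 0, 0, 0, 0],
    [-1, 0, 0, 0, 0, 0, 0]
  ]
}}

```text
clock: 3.98
eef_pos: [481.0, 16.8, 221.6]
tool_rot: [-3.14, 0.609, -3.061]
force: [-0.4, -0.4, -0.7]
width: -0.0
gripper_force: 0.0
```

Run:
```python
from h import *
s=read_state();print(s["clock"],s["qpos"].round(2),s["eef_pos"],s["force"])
p,R=tool(0,35,-18,dy=-1);print(R.inv().apply(p-s["eef_pos"]))
w=get_image("wrist"); sc=get_image("scene")
a=np.hstack([w["pixels"],cv2.resize(sc["pixels"][165:261,215:287],(288,384))])
cv2.imwrite("pics/c3.png",a[...,::-1])
# perpendicular 7mm up = tool -x?
print(R.apply([1,0,0]))
```

```text
3.975 [ 0.23  0.78 -0.48  2.39  2.65  0.67 -1.01] [481.0198387   16.81710078 221.62517476] [-0.38043833 -0.42381842 -0.73361094]
[-0.26117788  1.05862411 -0.23632563]
[-0.81646628 -0.06627878 -0.57357644]
```

View pics/c3.png

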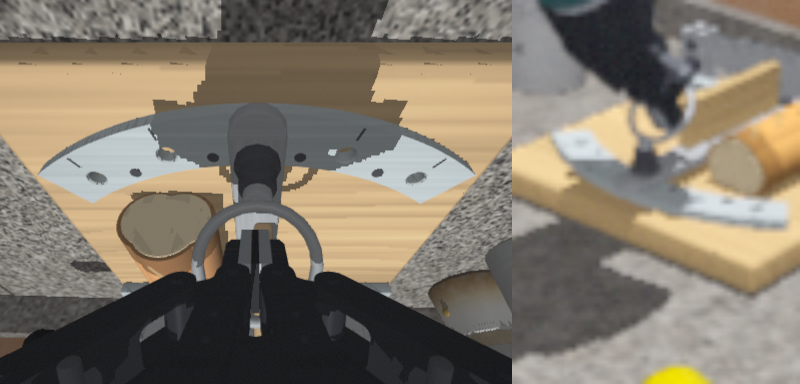

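The fingers are inside the ring, centred at about column 258, with no contact force. I'll take up the slack, then lift in small steps.

Call:
{"api": "jog_arm", "payload": {
  "steps": [
    [-1, -0.007, 0, 0, 0, 0, 0],
    [-1, -0.007, 0, 0, 0, 0, 0],
    [-1, -0.0034, 0, -0.0049, 0, 0, 0],
    [-1, -0.0034, 0, -0.0049, 0, 0, 0],
    [-1, 0, 0, 0, 0, 0, 0]
  ]
}}

```text
clock: 4.7
eef_pos: [486.9, 17.3, 232.0]
tool_rot: [-3.14, 0.61, -3.061]
force: [-0.6, -0.6, 0.1]
width: 0.1
gripper_force: 0.0
```

Call:
{"api": "jog_arm", "payload": {
  "steps": [
    [-1, -0.0034, 0, -0.0049, 0, 0, 0],
    [-1, -0.0034, 0, -0.0049, 0, 0, 0],
    [-1, 0, 0, 0, 0, 0, 0]
  ]
}}

```text
clock: 5.08
eef_pos: [485.9, 17.3, 237.2]
tool_rot: [-3.14, 0.606, -3.061]
force: [-2.9, 0.2, -3.4]
width: -0.3
gripper_force: 2.2
```

Call:
{"api": "jog_arm", "payload": {
  "steps": [
    [-1, -0.0034, 0, -0.0049, 0, 0, 0],
    [-1, -0.0034, 0, -0.0049, 0, 0, 0],
    [-1, 0, 0, 0, 0, 0, 0]
  ]
}}

```text
clock: 5.45
eef_pos: [486.0, 17.3, 243.4]
tool_rot: [-3.14, 0.607, -3.061]
force: [-4.5, 0.9, -4.8]
width: -0.2
gripper_force: 3.4
```

Run:
```python
from h import *
s=read_state();print(s["clock"],s["eef_pos"],s["tool_rot"],s["force"])
w=get_image("wrist")
np.save("w4.npy",w["depth"])
P=cloud(w); pix=w["pixels"].astype(int)
# pin knob / ring lower wire heights along the middle column
for v in range(100,240,10): print(v,P[v,256].round(0),pix[v,256])
```

```text
5.45 [486.03523181  17.25348909 243.39294681] [-3.14010331  0.60699994 -3.0611633 ] [-4.45364378  0.86501269 -4.77883824]
100 [534.  21.  48.] [84 87 88]
110 [538.  21.  50.] [43 43 46]
120 [540.  21.  56.] [46 47 49]
130 [541.  21.  63.] [41 43 45]
140 [542.  22.  68.] [41 41 45]
150 [546.  22.  71.] [85 88 90]
160 [543.  22.  80.] [90 92 94]
170 [547.  22.  83.] [86 89 90]
180 [551.  22.  86.] [80 82 83]
190 [602.  27.  49.] [175 180 183]
200 [603.  27.  56.] [118 102  79]
210 [604.  27.  64.] [113  96  76]
220 [603.  27.  72.] [113  97  75]
230 [574.  24.  98.] [23 24 26]
```

Call:
{"api": "jog_arm", "payload": {
  "steps": [
    [-1, -0.0034, 0, -0.0049, 0, 0, 0],
    [-1, -0.0034, 0, -0.0049, 0, 0, 0],
    [-1, 0, 0, 0, 0, 0, 0],
    [-1, 0, 0, 0, 0, 0, 0]
  ]
}}

```text
clock: 6.0
eef_pos: [486.1, 17.3, 249.2]
tool_rot: [-3.14, 0.607, -3.061]
force: [-5.7, 0.0, -4.6]
width: 0.1
gripper_force: 3.7
```

Run:
```python
from h import *
s=read_state();print(s["clock"],s["eef_pos"],s["tool_rot"],s["force"],s["qpos"].round(2))
w=get_image("wrist"); save(w,"c4.png",(130,60,390,290),2.3)
P=cloud(w)
for v in range(140,240,8): print(v,P[v,256].round(0),w["pixels"][v,256])
# swing plan: rotate pose about pivot by -0.262 in n rows (arc)
n=10; a=-.262/n; p=np.array(s["eef_pos"]);R=Ro.from_euler("xyz",s["tool_rot"])
c=np.array([*PIV,0]); D=Ro.from_rotvec([0,0,a])
d=R.inv().apply(c+D.apply(p-c)-p); w_=R.inv().apply([0,0,a]); print((d/500).round(4),(w_/2).round(4),np.linalg.norm(d))
```

```text
6.0 [486.06361004  17.25263709 249.23419493] [-3.14010943  0.60689912 -3.06119022] [-5.67542716  0.01306531 -4.55451568] [ 0.23  0.71 -0.47  2.36  2.61  0.57 -0.98]
140 [545.  22.  70.] [87 89 91]
148 [546.  22.  75.] [86 89 91]
156 [543.  22.  84.] [86 88 90]
164 [545.  22.  87.] [86 88 90]
172 [547.  22.  90.] [93 95 96]
180 [550.  22.  92.] [107 109 111]
188 [603.  27.  52.] [117 101  79]
196 [603.  27.  59.] [120 102  80]
204 [602.  26.  66.] [112  97  75]
212 [603.  27.  72.] [113  96  74]
220 [602.  26.  78.] [112  97  75]
228 [602.  26.  84.] [114  98  76]
236 [569.  24. 110.] [26 27 28]
[-0.      0.0131  0.    ] [0.0075 0.     0.0108] 6.547940268003169
```

View pics/c4.png

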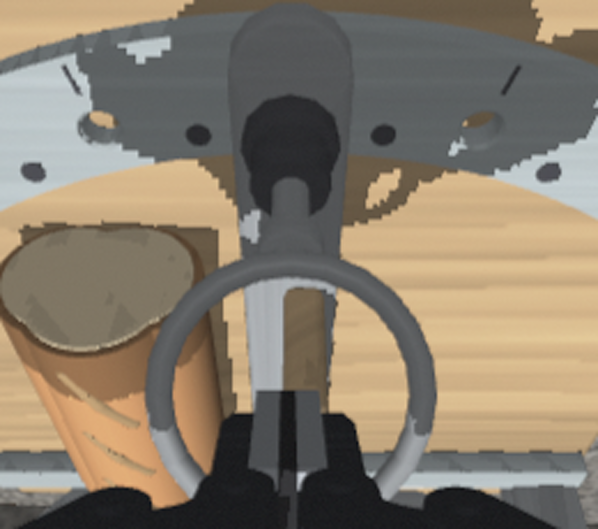

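The ring is lifted about 12 mm (its bottom wire rose from 79 to 92 mm) and the guide is still square. Now the swing: an arc about the pivot.

Call:
{"api": "jog_arm", "payload": {
  "steps": [
    [-1, 0, 0.0131, 0, 0.0075, 0, 0.0108],
    [-1, 0, 0.0131, 0, 0.0075, 0, 0.0108],
    [-1, 0, 0.0131, 0, 0.0075, 0, 0.0108],
    [-1, 0, 0.0131, 0, 0.0075, 0, 0.0108]
  ]
}}

```text
clock: 6.55
eef_pos: [485.2, 43.3, 249.2]
tool_rot: [-3.14, 0.607, 3.115]
force: [-4.9, -0.6, -5.1]
width: 0.6
gripper_force: 3.5
```

```bash
cat >> h.py <<'E'
def where(s):
    "guide angle at which the tool stands, yaw and position, and height relative to first pose"
    R=Ro.from_euler("xyz",s["tool_rot"]); p=np.array(s["eef_pos"])
    tip=p+R.apply([0,0,155]); d=PIV-tip[:2]; z=R.apply([0,0,1])
    return PSI-np.arctan2(d[1],d[0]), PSI-np.arctan2(z[1],z[0]), np.linalg.norm(d), tip[2]
E
python3 - <<'E'
from h import *
s=read_state();print(s["clock"],s["eef_pos"],s["force"],where(s),s["qpos"].round(2))
E
```

```text
6.55 [485.19068903  43.28998786 249.17275993] [-4.90970563 -0.60227578 -5.14910969] (np.float64(0.08814276003410998), np.float64(0.11081460460093065), np.float64(161.38397461222416), np.float64(121.90030959094668)) [ 0.11  0.7  -0.44  2.36  2.45  0.62 -1.03]
```

Call:
{"api": "jog_arm", "payload": {
  "steps": [
    [-1, 0, 0.0131, 0, 0.0075, 0, 0.0108],
    [-1, 0, 0.0131, 0, 0.0075, 0, 0.0108],
    [-1, 0, 0.0131, 0, 0.0075, 0, 0.0108],
    [-1, 0, 0.0131, 0, 0.0075, 0, 0.0108],
    [-1, 0, 0.0131, 0, 0.0075, 0, 0.0108],
    [-1, 0, 0.0131, 0, 0.0075, 0, 0.0108],
    [-1, 0, 0, 0, 0, 0, 0],
    [-1, 0, 0, 0, 0, 0, 0]
  ]
}}

```text
clock: 7.55
eef_pos: [489.1, 82.9, 249.3]
tool_rot: [-3.141, 0.609, 2.96]
force: [-4.9, 2.5, -5.5]
width: -0.1
gripper_force: 3.6
```

Run:
```python
from h import *
s=read_state();print(s["clock"],s["eef_pos"],s["force"],where(s),s["qpos"].round(2))
w=get_image("wrist"); P=cloud(w); save(w,"c5.png",(90,60,420,290),2)
# expected pixel of pivot-direction points for g=0.262: bar nose and pin axis
for g in(.24,.262,.284):
    y=PSI-g; print(g,[np.round(proj(w,[PIV[0]-r*np.cos(y),PIV[1]-r*np.sin(y),z])) for r,z in((214,48),(185,75),(145,48))])
```

```text
7.55 [489.11734298  82.89354984 249.34347557] [-4.89669614  2.45359337 -5.47324041] (np.float64(0.25119638979012304), np.float64(0.2638355291815833), np.float64(161.07239125009403), np.float64(122.17247206892743)) [-0.05  0.7  -0.4   2.32  2.21  0.66 -1.07]
0.24 [array([250.,  69.]), array([251., 154.]), array([254., 170.])]
0.262 [array([260.,  68.]), array([260., 153.]), array([259., 170.])]
0.284 [array([270.,  69.]), array([268., 154.]), array([263., 170.])]
```

View pics/c5.png

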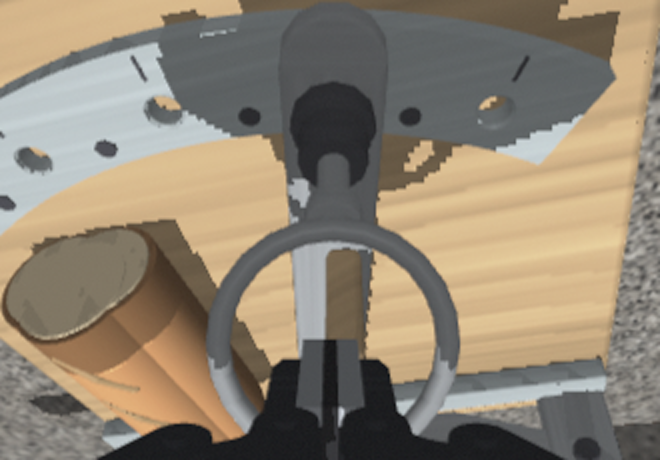

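The bar and pin are at column 333, with the neighbouring holes at 164 and 497 (midpoint 330), so the guide is within a few mrad of the hole. Next I lower it.

Call:
{"api": "jog_arm", "payload": {
  "steps": [
    [-1, 0.0034, 0, 0.0049, 0, 0, 0],
    [-1, 0.0034, 0, 0.0049, 0, 0, 0],
    [-1, 0.0034, 0, 0.0049, 0, 0, 0],
    [-1, 0.0034, 0, 0.0049, 0, 0, 0],
    [-1, 0, 0, 0, 0, 0, 0]
  ]
}}

```text
clock: 8.22
eef_pos: [489.2, 82.4, 237.3]
tool_rot: [-3.141, 0.608, 2.959]
force: [-5.6, 1.6, -3.7]
width: -0.0
gripper_force: 3.5
```

Call:
{"api": "jog_arm", "payload": {
  "steps": [
    [-1, 0.0034, 0, 0.0049, 0, 0, 0],
    [-1, 0.0034, 0, 0.0049, 0, 0, 0],
    [-1, 0, 0, 0, 0, 0, 0],
    [-1, 0, 0, 0, 0, 0, 0]
  ]
}}

```text
clock: 8.72
eef_pos: [490.4, 82.3, 232.1]
tool_rot: [-3.141, 0.613, 2.958]
force: [-0.9, 0.0, -0.7]
width: 0.2
gripper_force: 0.6
```

Run:
```python
from h import *
s=read_state();print(s["clock"],s["eef_pos"],s["force"],where(s))
w=get_image("wrist"); P=cloud(w); save(w,"c6.png",(90,60,420,290),2)
for v in range(110,240,8): print(v,P[v,258].round(0),w["pixels"][v,258])
```

```text
8.725 [490.44029898  82.33203761 232.14864017] [-0.89734277  0.00385894 -0.72679362] (np.float64(0.24762068411795596), np.float64(0.26645435709669535), np.float64(159.168360218286), np.float64(105.334111331802))
110 [537.  74.  48.] [86 87 89]
118 [541.  74.  48.] [62 63 66]
126 [541.  74.  55.] [46 47 49]
134 [544.  73.  57.] [44 46 48]
142 [543.  73.  63.] [44 43 46]
150 [543.  73.  68.] [45 45 48]
158 [546.  73.  70.] [87 90 91]
166 [546.  73.  75.] [89 92 94]
174 [550.  72.  76.] [92 94 95]
182 [553.  71.  78.] [85 86 88]
190 [594.  64.  48.] [88 90 91]
198 [603.  63.  47.] [177 181 185]
206 [605.  62.  52.] [119 102  80]
214 [604.  62.  59.] [121 103  80]
222 [604.  62.  65.] [115  98  78]
230 [578.  67.  87.] [59 61 63]
238 [571.  68.  95.] [49 50 51]
```

View pics/c6.png

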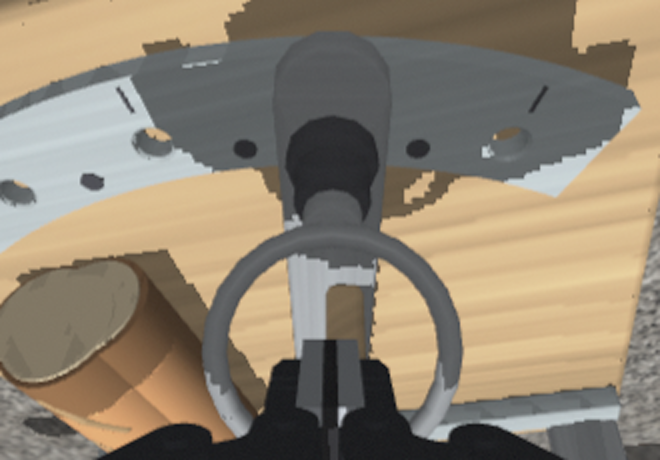

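The ring's bottom wire is back at 78 mm, the finger load is gone, and the bar is midway between the neighbouring holes. The pin looks home, so I'll centre the fingers in the ring and withdraw.

Call:
{"api": "jog_arm", "payload": {
  "steps": [
    [-1, 0.007, 0, 0, 0, 0, 0],
    [-1, 0.007, 0, 0, 0, 0, 0],
    [-1, 0.006, 0, 0, 0, 0, 0],
    [-1, 0, 0, 0, 0, 0, 0]
  ]
}}

```text
clock: 9.28
eef_pos: [481.2, 84.1, 225.6]
tool_rot: [-3.14, 0.609, 2.959]
force: [-0.4, -1.0, -0.3]
width: 0.1
gripper_force: 0.0
```

Call:
{"api": "jog_arm", "payload": {
  "steps": [
    [-1, 0, 0, -0.02, 0, 0, 0],
    [-1, 0, 0, -0.02, 0, 0, 0],
    [-1, 0, 0, -0.02, 0, 0, 0],
    [-1, 0, 0, -0.02, 0, 0, 0],
    [-1, 0, 0, -0.02, 0, 0, 0],
    [-1, 0, 0, -0.02, 0, 0, 0],
    [-1, 0, 0, 0, 0, 0, 0]
  ]
}}

```text
clock: 10.15
eef_pos: [447.4, 90.5, 275.7]
tool_rot: [-3.141, 0.611, 2.959]
force: [0.2, -0.1, -0.2]
width: 0.1
gripper_force: 0.0
```

Run:
```python
from h import *
s=read_state();print(s["clock"],s["eef_pos"],s["force"],where(s))
w=get_image("wrist"); P=cloud(w); save(w,"c7.png",(90,30,420,290),2)
m=(P[...,2]>85)&(P[...,2]<120)&(P[...,0]>560)&(P[...,0]<620)&(P[...,1]>20)&(P[...,1]<115)
print("ring z max",np.percentile(P[m][:,2],[50,95,99]))
for g in(.24,.262,.284):
    y=PSI-g; print(g,[np.round(proj(w,[PIV[0]-r*np.cos(y),PIV[1]-r*np.sin(y),z])) for r,z in((214,48),(185,70))])
for v in range(90,230,7): print(v,P[v,257].round(0))
```

```text
10.15 [447.37783456  90.52232232 275.74859753] [ 0.186436   -0.11220301 -0.23997057] (np.float64(0.25284757123793505), np.float64(0.26507543638791153), np.float64(203.25757386075546), np.float64(148.7487632974919))
ring z max [ 99.76553412 109.16985983 110.59135689]
0.24 [array([251., 110.]), array([252., 167.])]
0.262 [array([259., 110.]), array([259., 167.])]
0.284 [array([266., 110.]), array([265., 167.])]
90 [522.  77.  30.]
97 [527.  76.  30.]
104 [524.  77.  43.]
111 [525.  77.  48.]
118 [531.  76.  48.]
125 [536.  75.  48.]
132 [542.  74.  48.]
139 [541.  74.  56.]
146 [544.  73.  60.]
153 [545.  73.  66.]
160 [546.  73.  71.]
167 [548.  73.  75.]
174 [551.  72.  78.]
181 [592.  65.  48.]
188 [600.  63.  48.]
195 [605.  63.  52.]
202 [605.  62.  59.]
209 [605.  63.  66.]
216 [605.  62.  73.]
223 [604.  63.  80.]
```

View pics/c7.png

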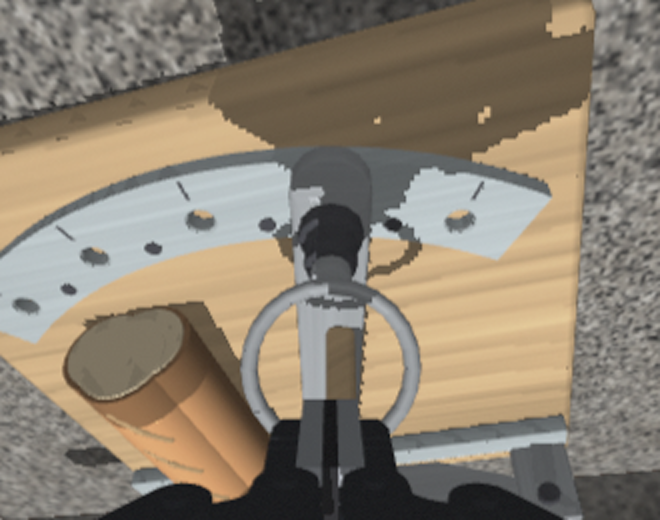

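The fingers are clear of the ring, and the guide sits between the holes at (200,218) and (460,218). One check that the pin is home: compare the ring and pin heights with the starting picture.

Run:
```python
from h import *
import pickle
w0,_,_=pickle.load(open("i2.pkl","rb")); w1=get_image("wrist")
for w,g,col in((w0,0,253),(w1,.258,257)):
    P=cloud(w); y=PSI-g; d=P[...,:2]-PIV; r=-(d@[np.cos(y),np.sin(y)]); t=d@[-np.sin(y),np.cos(y)]
    for nm,m in(("neck",(abs(t)<3)&(r>178)&(r<200)&(P[...,2]>66)),("sides",(abs(t)>22)&(abs(t)<32)&(r>160)&(r<172)&(P[...,2]>80))):
        print(g,nm,m.sum(),np.median(P[m],0).round(1),np.median(r[m]).round(1),P[m][:,2].max().round(1),P[m][:,2].min().round(1),t[m].mean().round(1))
```

```text
0 neck 452 [542.6  24.   77.9] 193.2 156.6 66.0 0.2
0 sides 474 [569.5   1.1  98.9] 166.3 106.8 90.7 -5.3
0.258 neck 244 [547.7  72.9  73.9] 190.4 79.9 66.1 -0.1
0.258 sides 435 [571.   43.9  98.3] 166.3 106.6 89.6 -4.0
```

```bash
python3 -c "
from cell import *
print(finish_job())"
```

```text
the job is handed in; nothing more can be done
None
```

I handed the job in with the guide swung to the next hole on the left (about 0.26 rad) and the pin home, going by the ring's height in the images. The measured force stayed under about 8 N, the fingers were clear of the slicer, and nothing else was touched. I did not see the judge's result.

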